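# Index the rotary fixture and gauge the gap under its sprung pad

### The arm

A 6-joint arm with a two-finger parallel gripper is mounted at the origin on the work surface. World frame = base frame: x ahead of the robot, y to its left, z up, the work surface at z = 0. Lengths are in m, angles in rad, forces in N, time in s.
With the tool pointing down it reaches from about 0.225 to 0.875 m from the base axis. Payload 3.4 kg.
Tool frame: the origin (TCP) lies on the centre line of the jaws, within the pads' length; the fingertips stand 14 mm ahead of it and the grasp point (between the pads) lies 5 mm behind it; z points along the fingers, y is the line along which they close (so a half turn about z gives the same grasp; the last joint's range is limited). The gripper opens to 85 mm and grips with 20 to 120 N. Pads are 22 mm wide; open, the fingers measure 114 mm over their backs; the gripper's body (76 mm by 85 mm) begins 54 mm behind the grasp point. The pads swing forward as they close: fully open they stand 13 mm farther back than shut.
Start: joints at [-1.288, 0.276, 1.505, -0, 1.361, -0.121], TCP at [0.226, -0.529, 0.245] pointing down, gripper open.
Joint ranges: [-2.89, 2.89], [-0.75, 2.08], [0.22, 2.7], [-1.18, 4.32], [0.11, 2.71], [-2.7, 2.7]. Speed limits (rad/s): [2.57, 2.57, 3.14, 3.14, 3.14, 3.14].

### API

Orientations are given as a unit quaternion [w, x, y, z].
In Python, from rig import manip, eyes gives the robot as it stands.
- The arm moves only by the shell command python3 -m creep 'ROWS' [FORCE]. ROWS is JSON, a list of rows, each a list of 5 numbers: the opening, from 0 (shut) to 1 (fully open), then the shift along the tool's x, y, z normalised to -1 to 1, where 1 is 0.5 m, then the turn about the tool's z normalised to -1 to 1, where 1 is 360 degrees. In form: [[fingers, dx, dy, dz, spin], ...]. A call has 1 to 10 rows; each row is the pose to reach, as a shift and turn from the pose commanded when the call began, along the tool's axes at that moment, turning the shorter way round; what a row does not reach only later rows make up. A row lasts 1/10 s, in which the tool goes at most 50 mm and 8.59 degrees, less where a joint would pass 70% of its speed; a pose out of reach is approached as far as the arm can. A call with a number of a shift or a turn outside -1 to 1 is refused whole. A call with a gripper value outside its range is refused whole. The fingers move at their own pace and stop on an object; FORCE is the grip in N (left out, the last holds). Time passes only in rows, so rows that repeat a pose let the fingers close. It gives the time, the measured TCP pose, the force, the opening and the grip force at its end, in the units of the state.
- manip.get_state(): the state, without advancing time (a new reading comes with each control period).
- eyes.get_image(name): name is "scene" or "top" or "wrist"; returns a dict with "frame" (480x640x3 uint8, red, green, blue), "fx", "fy", "cx", "cy" (pixels), "k1" (the pictures are not rectified: a ray, as slopes to the right and down, at radius r is drawn at 1 + k1 r^2 times it, then the intrinsics apply), "R" (3x3) and "t" (3): a world point X has camera coordinates R X + t. Camera axes: x right, y down, z forward; pixel columns grow to the right and rows downward; lengths in m; the calibration is good to about 2 mm. A picture is of the moment at which its call begins. There is no depth.
- manip.sign_off(): hands the job in; it is judged then, once.
Trained networks look in the newest picture that a camera, given by its name, has taken for a name from the list of things; names that differ only in an ending like _2 or _b are one class to them, and where a whole thing is asked for, a point or a joint stands for the part that bears it (a point fixed in the world has none). Each returns a list of dicts, best first, with "confidence" (0 to 1); they miss things now and then, are a little off and sometimes report something else, mostly with a low value. They report only what shows in the picture. A call takes as long as a camera call. They do not tell look-alikes from the thing itself.
- eyes.regions_of(camera, label): "mask" (480x640 bool, what is visible of it) and "bbox" ([left, top, right, bottom] in pixels, round what is visible of it).
- eyes.place_of(camera, label): "centre" ([column, row] in pixels: a listed point, or the origin of a listed thing).
The state is a dict: "clock": time; "qpos": joint angles; "qd": joint speeds; "effort": joint torques, N m; "position": TCP position; "ee_rot": TCP orientation; "contact_force": force on the tool from outside, world axes, zero at the start; "moment": the same for the moment, N m; "width": finger opening in m; "gripper_force": force on a finger pad.
Only numpy, scipy, OpenCV 4.12 (cv2) and the standard library are available. Lean on these libraries where they do the work, as an engineer would, in place of code of your own. Each camera call takes 0.05 s, during which the arm holds its last target. There are 200 camera calls.

### The job

Turn the rotary table by its upright post until it drops into its detent. Then take the taper gauge by its handle and slide the blade, flat on the lower plate, into the mouth under the sprung pad until it drags snugly and has lifted the pad off its rest by one to three millimetres, without forcing it further. Finish still gripping the gauge at that depth, and leave the other things on the bench alone.

Things in the scene. Friction and masses are not known exactly. Their poses are not given: they have to be found in the camera images.
- indexer: Fixed base of the rotary fixture: aluminium plate 250 x 250 x 14 mm on the bench. Origin: centre of its underside, on the table's vertical axis of rotation. In the detent the mouth of the gap faces this body's -x axis. The detent's block stands at the rim on its -y side, top 30 mm above the bench. The rotary table is a disc of radius 106 mm, top 36 mm above the bench.
- dial (a joint): Angle of the rotary table, rad: 0 = in the detent; starts 0.6 to 1.2 clockwise of it (negative, seen from above), so turn it counter-clockwise. Range -1.5 to 0.3. A sprung roller rides between two rim bumps: it resists from about 0.16 to 0.08 rad before the detent (some 9 N at the post), then draws the table to 0 and holds it; it can be pushed past. Elsewhere under 3 N at the post.
- post_top (a point): Top end, on the axis, of the black upright post that turns the table: round, 16 mm in diameter, fixed to the disc 85 mm from the rotation axis, across from the mouth of the gap. Top 134 mm above the bench; the fixture's other parts reach up to 109 mm.
- gap_mouth (a point): On the lower plate's top face (56 mm above the bench), midway across, below the front edge of the pad's flat underside; turns with the table, 50 mm from its axis. x points straight into the gap, through the axis; z up. Lower plate: 56 mm wide, from x -25 mm (a bare sill in front of the pad) to 75 mm. Two guide posts at x 40 mm, 37 mm to either side, up to 109 mm above the bench.
- bridge: Aluminium cross bar, 26 x 92 x 10 mm, on the two guide posts, carrying the sprung pad below it. Origin: the indexer's axis at about bench height, turning with the table. Its height sets the gap and does not move.
- pad (a joint): Lift of the sprung pad (upper plate), m: 0 = on its rest, 0.006 = upper stop. Steel, 50 mm wide, over x 0 to 60 mm of gap_mouth; at rest its underside is 5 to 7 mm above the lower plate, differing each time. A lip flares from its front edge, 9 mm forward and 8 mm up. The spring presses down with 5 N at first lift, 2 N more per mm.
- gauge: Taper gauge, 135 mm long, about 140 g, flat on the bench, tip roughly to the robot's left. Origin: underside, below the handle's middle; x to the tip, z up. Black upright handle block 40 mm long (x), 18 mm wide (y), top 47 mm above the underside, on a steel foot 22 mm wide, 10 mm high. The 22 mm wide steel blade runs from the foot to the tip at x 115 mm.
- gauge_tip (a point): Blade's underside at the tip, mid-width; axes as the gauge. The underside is flat; the top slopes evenly from 10.4 mm thick (x 45 mm of the gauge) to 2 mm at the tip: 1.2 mm per 10 mm. It first touches the pad with the tip 25 to 42 mm past the mouth; 15 mm further in lifts the pad 1.8 mm. Friction about 0.6.
- tin: Bystander: closed glue tin, 84 mm in diameter, 130 mm tall. Origin: centre of its underside.
- bin: Bystander: open blue parts bin, 170 x 130 x 75 mm. Origin: centre of its underside.
- cap: Bystander: white round plastic cap, 48 mm in diameter, 22 mm tall. Origin: centre of its underside.
Mind the look-alikes: they are no part of the job. What is meant by the gauge is not orange, purple or red, and is the smaller of those in its own colour.

How it is judged:
On the way, in this order (a step that is already met when the one before it is completed fails the run):
1. the table sits in its detent (within 0.05 rad) and at rest (value of joint dial between -0.05 and 0.05 rad and velocity of joint dial between -0.1 and 0.1 rad/s), for 0.3 s.
2. the gauge is held in the gripper and lifted off the bench (height (world z) of gauge above 0.03 m and contact force between the fingers and gauge above 2 N), for 0.1 s.
At the end, for the whole second after the job is handed in: Table within 0.06 rad of the detent; blade under the pad, tip over 20 mm past the mouth, within 20 mm of its middle, flat on the lower plate (tip under 2 mm up, tilt under 0.1 rad), pressing the pad (over 2 N) 0.5 to 3.7 mm off its rest; fingers still gripping; gauge at rest (value of joint dial between -0.06 and 0.06 rad and value of joint pad between 0.0005 and 0.0037 m and contact force between gauge and bridge above 2 N and x of gauge_tip in the frame of gap_mouth above 0.02 m and y of gauge_tip in the frame of gap_mouth between -0.02 and 0.02 m and z of gauge_tip in the frame of gap_mouth below 0.002 m and angle between gauge's own z axis and vertical below 0.1 rad and contact force between the fingers and gauge above 2 N and linear speed of gauge below 0.01 m/s); the arm keeps its last pose, push and grip.
It fails at once if the blade is forced: the pad is lifted over 4.7 mm (value of joint pad above 0.0047 m).
It fails at once if a bystander is moved more than 25 mm (distance of any of tin, bin, cap from where it was at the start of the episode above 0.025 m).
It also fails if it takes over 58 s, if anything falls off the work surface, if the arm or the gripper's body presses on something with over 40 N, if the wrist force passes 120 N, or if a joint passes its speed limit or range.

## Working session

There is one attempt and no reset: what is moved stays moved. The work goes in short steps, Python scripts to look and compute and a shell command to move; the robot and the scene stay as the last step left them, time stands still between calls to the robot, and variables do not carry over. Pictures are saved under pics/ and viewed, at most 10 in all, crops included, and the job is handed in when it is done.

```bash
mkdir -p pics; cat > h.py <<'E'
import numpy as np, cv2
from rig import manip, eyes
def save(n,f,im): cv2.imwrite(f'pics/{f}.png',im['frame'][:,:,::-1])
def ray(im,uv):
    K=np.array([[im['fx'],0,im['cx']],[0,im['fy'],im['cy']],[0,0,1.]])
    R=np.array(im['R']);t=np.array(im['t'])
    p=cv2.undistortPoints(np.array([[uv]],float),K,np.array([im['k1'],0,0,0.]))[0,0]
    d=R.T@np.array([p[0],p[1],1]); return -R.T@t, d/np.linalg.norm(d)
def onz(im,uv,z):
    c,d=ray(im,uv); return c+d*(z-c[2])/d[2]
def tri(*obs):
    A=0;b=0;L=[ray(i,u) for i,u in obs]
    for c,d in L:
        P=np.eye(3)-np.outer(d,d);A=A+P;b=b+P@c
    X=np.linalg.solve(A,b); return X,[float(np.linalg.norm((np.eye(3)-np.outer(d,d))@(X-c))) for c,d in L]
E
python3 - <<'E'
from h import *
ims={}
for c in ['scene','top','wrist']:
    im=eyes.get_image(c);ims[c]=im;save(c,c+'0',im)
    for l in ['indexer','post_top','gap_mouth','gauge','gauge_tip','tin','bin','cap']:
        print(c,l,[(np.round(d['centre'],1).tolist(),round(d['confidence'],2)) for d in eyes.place_of(c,l)][:4])
print(manip.get_state())
E
```

```text
scene indexer [([383.3, 267.3], 0.71)]
scene post_top [([410.7, 217.4], 0.57)]
scene gap_mouth [([370.2, 263.4], 0.88)]
scene gauge [([237.1, 258.0], 0.83), ([156.3, 226.8], 0.81), ([383.0, 202.1], 0.78), ([280.6, 251.9], 0.7)]
scene gauge_tip [([172.0, 266.5], 0.88), ([146.9, 189.0], 0.83), ([267.2, 226.8], 0.82), ([346.4, 195.3], 0.79)]
scene tin [([214.9, 323.0], 0.74)]
scene bin [([513.5, 271.9], 0.69)]
scene cap [([296.1, 327.0], 0.6)]
top indexer [([283.5, 213.1], 0.67)]
top post_top [([255.4, 220.3], 0.93)]
top gap_mouth [([296.8, 203.0], 0.63)]
top gauge [([268.3, 292.7], 0.87), ([486.1, 285.2], 0.82), ([366.2, 237.8], 0.59), ([413.6, 234.8], 0.58)]
top gauge_tip [([379.6, 276.1], 0.88), ([459.4, 233.7], 0.83), ([438.9, 290.7], 0.83), ([301.7, 309.0], 0.65)]
top tin [([422.6, 176.6], 0.96)]
top bin [([172.3, 196.0], 0.93)]
top cap [([421.0, 177.5], 0.72), ([359.5, 164.2], 0.51)]
wrist indexer []
wrist post_top []
wrist gap_mouth []
wrist gauge []
wrist gauge_tip [([207.2, 0.0], 0.84), ([352.7, 230.7], 0.6)]
wrist tin []
wrist bin []
wrist cap []
{'clock': 1.35, 'qpos': array([-1.28802236e+00,  2.75942287e-01,  1.50488529e+00,  3.22719371e-05,
        1.36066584e+00, -1.21000803e-01]), 'qd': array([ 8.52715083e-04,  1.73034721e-03,  6.56171045e-04, -8.59611005e-04,
       -8.59266961e-05,  3.28851562e-04]), 'effort': array([-4.31709705e-04, -4.16658175e+01, -2.46095932e+01, -2.19973103e-04,
        4.19406042e-04, -7.90784771e-08]), 'position': array([ 0.22593387, -0.52881371,  0.24530975]), 'ee_rot': array([4.81839676e-05, 9.79690540e-01, 2.00515441e-01, 1.97389290e-05]), 'contact_force': array([-0.11874022, -0.16718321, -0.12869931]), 'moment': array([0.01423364, 0.04976008, 0.00206641]), 'gripper_force': 0.0, 'width': 0.08540897777309026}
```

View pics/top0.png

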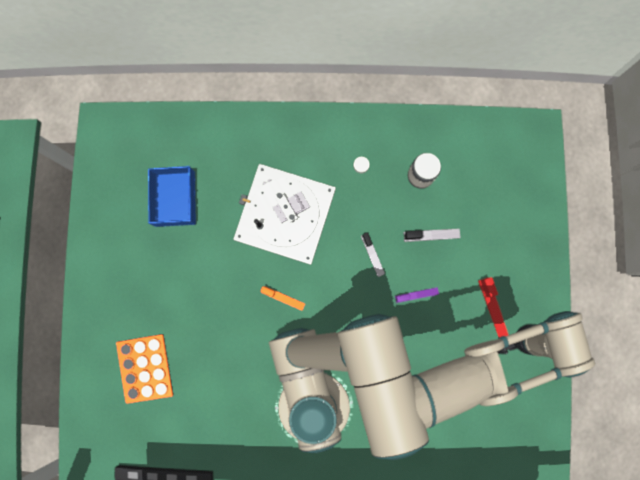

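View pics/scene0.png

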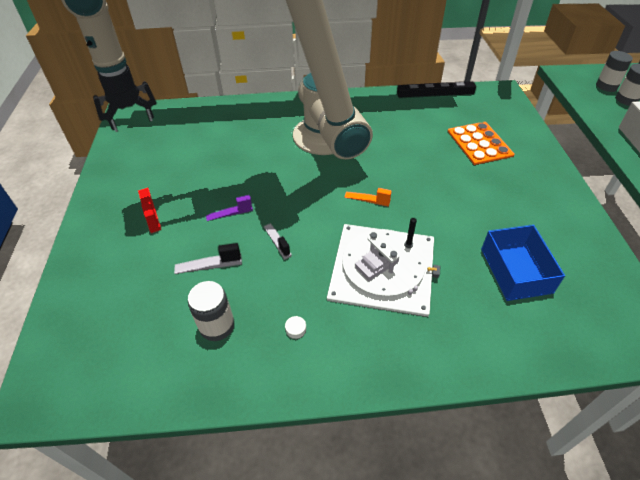

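The top picture shows the indexer plate centred near (284,213), with the post at (257,224) and the detent block at (243,200). The small black-and-steel gauge has its handle at (367,239) and tip at (380,276). The larger look-alike is at (404–460,235). In the scene picture the same small gauge has its handle at (285,248) and tip at (268,228). Next I'll get coarse positions.

```bash
python3 - <<'E'
from h import *
s=eyes.get_image('scene');t=eyes.get_image('top');w=eyes.get_image('wrist')
P=lambda n,a,b:print(n,*[np.round(x,4) for x in tri((s,a),(t,b))])
P('idx',(383.3,267.3),(283.5,213.1));P('post',(410.7,217.4),(255.4,220.3));P('mouth',(370.2,263.4),(296.8,203))
P('gauge',(280.6,251.9),(366.2,237.8));P('tip',(267.2,226.8),(379.6,276.1));P('big',(237.1,258),(413.6,234.8));P('bigtip',(172,266.5),(459.4,233.7))
P('tin',(214.9,323),(422.6,176.6));P('cap',(296.1,327),(359.5,164.2));P('bin',(513.5,271.9),(172.3,196))
print('block',onz(t,(243,200),.03),onz(s,(434,270),.03))
for n,uv in dict(a=(261,165),b=(335,187),c=(312,263),d=(234,240)).items(): print(n,onz(t,uv,.014))
c=-np.array(w['R']).T@w['t'];print('wristcam',c,np.array(w['R'])[2],w['fx'])
E
```

```text
idx [0.5864 0.1019 0.0018] [0.0019 0.0019]
post [0.5409 0.1693 0.1365] [0.0045 0.0045]
mouth [0.6093 0.0596 0.0538] [0.0011 0.0011]
gauge [ 0.5133 -0.1583  0.0082] [0.0062 0.0062]
tip [ 0.3981 -0.1989 -0.0149] [0.0028 0.0028]
big [ 0.5242 -0.2883  0.0118] [0.0091 0.0091]
bigtip [ 0.5319 -0.4459  0.0056] [0.004 0.004]
tin [ 0.7104 -0.328   0.0023] [0.0007 0.0007]
cap [ 0.7442 -0.1322  0.01  ] [0.0026 0.0026]
bin [ 0.6333  0.4486 -0.0034] [0.0096 0.0096]
block [0.62062705 0.22729157 0.03      ] [0.62838537 0.21978285 0.03      ]
a [0.73573241 0.17767557 0.014     ]
b [ 0.66922715 -0.05410788  0.014     ]
c [0.43269631 0.01221245 0.014     ]
d [0.49864251 0.25266565 0.014     ]
wristcam [ 0.29672855 -0.4989678   0.37395452] [-0.27604672 -0.11829153 -0.95383716] 382.5646032317419
```

```bash
cat >> h.py <<'E'
from scipy.spatial.transform import Rotation as Rn
def go(xyz,az):
    "print normalised shift/spin to reach TCP xyz with tool x at azimuth az (deg)"
    s=manip.get_state();q=s['ee_rot'];R=Rn.from_quat([q[1],q[2],q[3],q[0]]).as_matrix()
    a=np.degrees(np.arctan2(R[1,0],R[0,0]))
    sp=-((az-a+180)%360-180)
    print('at',np.round(s['position'],4),'az',round(a,2),'tilt',np.round(np.degrees(np.arccos(-R[2,2])),2),'F',np.round(s['contact_force'],1),'t',s['clock'],'w',round(s['width'],4),'g',round(s['gripper_force'],1))
    print('shift',np.round(R.T@(np.array(xyz)-s['position'])/.5,4),'spin',round(sp/360,4))
E
python3 -c "
from h import *
go((.53,.16,.30),123)"
```

```text
at [ 0.2259 -0.5288  0.2453] az 23.13 tilt 0.0 F [ 0.3 -0.2 -0.1] t 1.5 w 0.0854 g 0.0
shift [ 1.1005 -1.0279 -0.1094] spin -0.2774
```

```bash
python3 -m creep '[[1,0.8,-0.75,-0.1,-0.2],[1,0.8,-0.75,-0.1,-0.2],[1,0.8,-0.75,-0.1,-0.2],[1,0.8,-0.75,-0.1,-0.2],[1,0.8,-0.75,-0.1,-0.2],[1,0.8,-0.75,-0.1,-0.2],[1,0.8,-0.75,-0.1,-0.2],[1,0.8,-0.75,-0.1,-0.2],[1,0.8,-0.75,-0.1,-0.2],[1,0.8,-0.75,-0.1,-0.2]]'; python3 -c "
from h import *
go((.53,.16,.30),123)"
```

```text
clock: 2.5
position: [0.4266, -0.071, 0.2913]
ee_rot: [0.001, 0.674, 0.738, 0.0]
contact_force: [0.3, -0.9, -0.2]
width: 0.0856
gripper_force: 0.0
at [ 0.4266 -0.071   0.2913] az 95.18 tilt 0.08 F [ 0.3 -0.9 -0.2] t 2.5 w 0.0856 g 0.0
shift [ 0.4414  0.2477 -0.0175] spin -0.0773
```

```bash
python3 -m creep '[[1,0.44,0.25,-0.018,-0.077],[1,0.44,0.25,-0.018,-0.077],[1,0.44,0.25,-0.018,-0.077],[1,0.44,0.25,-0.018,-0.077],[1,0.44,0.25,-0.018,-0.077],[1,0.44,0.25,-0.018,-0.077],[1,0.44,0.25,-0.018,-0.077],[1,0.44,0.25,-0.018,-0.077]]'; python3 - <<'E'
from h import *
w=eyes.get_image('wrist');save('w','w1',w)
t=eyes.get_image('top');s=eyes.get_image('scene')
for c in ['wrist','top','scene']:
  for l in ['indexer','post_top','gap_mouth']:
    print(c,l,[(np.round(d['centre'],1).tolist(),round(d['confidence'],2)) for d in eyes.place_of(c,l)][:4])
for l,z in (('indexer',0),('post_top',.134),('gap_mouth',.056)):
    for d in eyes.place_of('wrist',l)[:1]: print(l,onz(w,d['centre'],z))
    for d in eyes.place_of('scene',l)[:1]: print(' sc',l,onz(s,d['centre'],z))
go((.53,.16,.30),123)
E
```

```text
clock: 3.3
position: [0.5304, 0.1565, 0.2995]
ee_rot: [-0.0, 0.478, 0.878, -0.001]
contact_force: [-0.1, -0.8, 0.9]
width: 0.0853
gripper_force: 0.0
wrist indexer [([328.5, 251.0], 0.71)]
wrist post_top [([338.2, 211.8], 0.88)]
wrist gap_mouth [([325.7, 314.8], 0.6)]
top indexer [([287.4, 214.9], 0.86), ([379.9, 275.8], 0.45)]
top post_top [([258.2, 219.6], 0.75)]
top gap_mouth [([299.8, 201.4], 0.67)]
scene indexer [([383.4, 268.9], 0.75)]
scene post_top [([414.0, 217.2], 0.76), ([513.1, 272.0], 0.68)]
scene gap_mouth [([368.7, 264.9], 0.62)]
indexer [0.58358059 0.10524183 0.        ]
 sc indexer [0.59008241 0.0997172  0.        ]
post_top [0.54242181 0.17280957 0.134     ]
 sc post_top [0.53857516 0.17382465 0.134     ]
gap_mouth [0.60934306 0.05733462 0.056     ]
 sc gap_mouth [0.61505602 0.05371501 0.056     ]
at [0.531  0.1575 0.2997] az 122.86 tilt 0.01 F [ 1.4 -0.4 -0.7] t 4.2 w 0.0851 g 0.0
shift [ 0.0052  0.0011 -0.0007] spin -0.0004
```

View pics/w1.png

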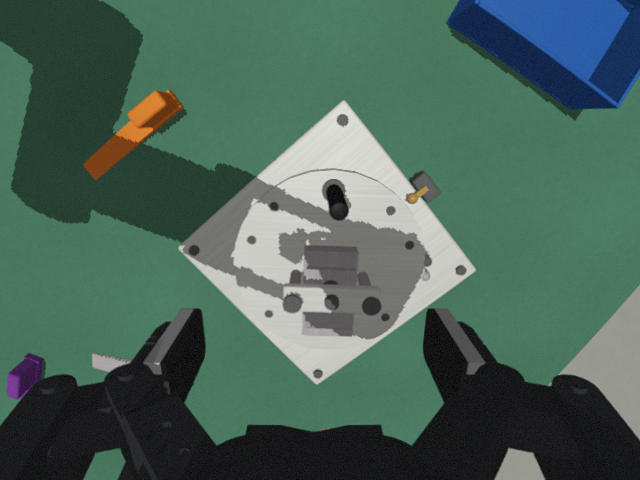

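The wrist picture shows plate corners near (344,101), (475,269), (318,383) and (180,248). The post top is at (338,211) and the detent block at (425,187). I'll fit the plate and check the post height.

```bash
python3 - <<'E'
from h import *
w=eyes.get_image('wrist');t=eyes.get_image('top');s=eyes.get_image('scene')
C=np.array([onz(w,u,.014)[:2] for u in ((344,101),(475,269),(318,383),(180,248))]);print(C)
c=C.mean(0);print('centre',c,[round(float(np.linalg.norm(C[i]-C[i-1])),4) for i in range(4)])
print('block az',np.degrees(np.arctan2(*(onz(w,(425,182),.03)[:2]-c)[::-1])))
e=[np.degrees(np.arctan2(*(C[i]-C[i-1])[::-1]))%90 for i in range(4)];print('edges',e)
X,r=tri((w,(338,211)),(t,(258.2,219.6)),(s,(413,217.3)));print('post',X,r)
X2,r2=tri((w,(338,211)),(s,(413,217.3)));print('post',X2,r2)
p=onz(w,(338,211),.134);d=p[:2]-c;print(p,np.linalg.norm(d),np.degrees(np.arctan2(d[1],d[0])))
E
```

```text
[[ 0.50480573  0.2550596 ]
 [ 0.7395085   0.18543095]
 [ 0.67072585 -0.04893102]
 [ 0.43557828  0.02022777]]
centre [0.58765459 0.10294682] [0.2448, 0.2448, 0.2442, 0.2451]
block az 75.74986078943301
edges [np.float64(73.57470195673086), np.float64(73.47609790240423), np.float64(73.6436181169625), np.float64(73.61096682311018)]
post [0.54271114 0.17022109 0.13613897] [0.004452093435464851, 0.004611264706759609, 0.001558062920081399]
post [0.5414524  0.17262741 0.13589436] [0.002235908351162797, 0.002235908351162861]
[0.54269043 0.17437826 0.134     ] 0.0844051240402315 122.1893046883026
```

```bash
python3 -c "
from h import *
go((.5425,.1742,.118),122.2)"
```

```text
at [0.531  0.1575 0.2996] az 122.86 tilt 0.01 F [ 0.1 -0.   0.4] t 4.35 w 0.0852 g 0.0
shift [0.0156 0.0376 0.3633] spin 0.0018
```

```bash
python3 -m creep '[[1,0.015,0.037,0.08,0.002],[1,0.015,0.037,0.16,0.002],[1,0.015,0.037,0.22,0.002],[1,0.015,0.037,0.28,0.002],[1,0.015,0.037,0.32,0.002],[1,0.015,0.037,0.35,0.002],[1,0.015,0.037,0.363,0.002],[1,0.015,0.037,0.363,0.002],[1,0.015,0.037,0.363,0.002]]' 20;  python3 -m creep '[[0.2,0,0,0,0],[0.2,0,0,0,0],[0.1,0,0,0,0],[0.05,0,0,0,0],[0.05,0,0,0,0],[0.05,0,0,0,0],[0.05,0,0,0,0]]' 20; python3 -c "
from h import *
go((.5425,.1742,.118),122.2)
w=eyes.get_image('wrist');save('w','w2',w)"
```

```text
clock: 5.25
position: [0.5431, 0.1739, 0.1189]
ee_rot: [0.001, 0.484, 0.875, 0.0]
contact_force: [-0.3, -0.7, 0.7]
width: 0.0855
gripper_force: 0.0
clock: 5.95
position: [0.5425, 0.1737, 0.1184]
ee_rot: [0.0, 0.484, 0.875, 0.0]
contact_force: [-1.1, -0.6, 3.3]
width: 0.0154
gripper_force: 21.0
at [0.5425 0.1737 0.1184] az 122.14 tilt 0.01 F [-1.1 -0.6  3.3] t 5.95 w 0.0154 g 21.0
shift [0.0008 0.0005 0.0008] spin -0.0002
```

View pics/w2.png

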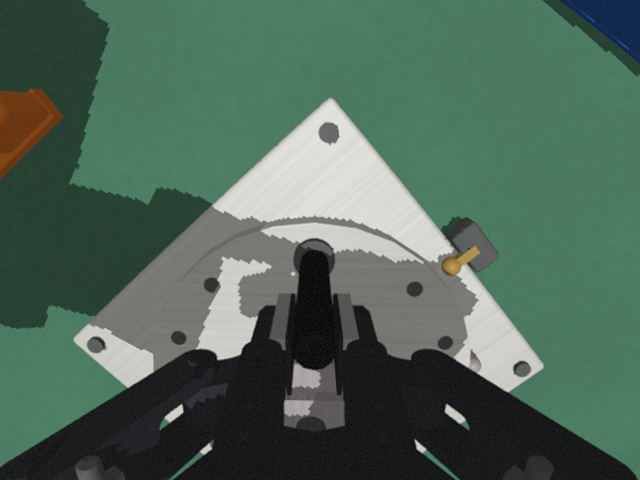

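The picture confirms the post, (314,310), is between the fingers. Next I'll work out the arc.

```bash
cat > arc.py <<'E'
from h import *
import sys
C=np.array([.5876,.103]);s=manip.get_state();q=s['ee_rot'];R=Rn.from_quat([q[1],q[2],q[3],q[0]]).as_matrix()
p=s['position'];d=p[:2]-C
print(np.linalg.norm(d),np.degrees(np.arctan2(d[1],d[0])))
for a in map(float,sys.argv[1:]):
    c,n=np.cos(np.radians(a)),np.sin(np.radians(a))
    v=np.array([c*d[0]-n*d[1]-d[0],n*d[0]+c*d[1]-d[1],0])
    print(a,np.round(R.T@v/.5,4),round(-a/360,4))
E
python3 arc.py 3 6 9 12 15 18 21 24 27 30
```

```text
0.08391703761169549 122.51181862613012
3.0 [-0.0003 -0.0088 -0.    ] -0.0083
6.0 [-0.001  -0.0175 -0.    ] -0.0167
9.0 [-0.0022 -0.0262 -0.    ] -0.025
12.0 [-0.0039 -0.0349 -0.    ] -0.0333
15.0 [-0.006  -0.0434 -0.    ] -0.0417
18.0 [-0.0086 -0.0518 -0.    ] -0.05
21.0 [-0.0115 -0.0601 -0.    ] -0.0583
24.0 [-0.015  -0.0682 -0.    ] -0.0667
27.0 [-0.0188 -0.0761 -0.    ] -0.075
30.0 [-0.023  -0.0838 -0.    ] -0.0833
```

```bash
python3 -m creep '[[0.05,-0.0003,-0.0088,0,-0.0083],[0.05,-0.001,-0.0175,0,-0.0167],[0.05,-0.0022,-0.0262,0,-0.025],[0.05,-0.0039,-0.0349,0,-0.0333],[0.05,-0.006,-0.0434,0,-0.0417],[0.05,-0.0086,-0.0518,0,-0.05],[0.05,-0.0115,-0.0601,0,-0.0583],[0.05,-0.015,-0.0682,0,-0.0667],[0.05,-0.0188,-0.0761,0,-0.075],[0.05,-0.023,-0.0838,0,-0.0833]]' 40; python3 arc.py 2 4 6 8 10 11
```

```text
clock: 7.0
position: [0.5122, 0.1426, 0.1185]
ee_rot: [-0.001, 0.24, 0.971, 0.001]
contact_force: [-2.6, 2.1, 3.8]
width: 0.0147
gripper_force: 39.5
0.085201363591467 152.30179929955952
2.0 [-0.0001 -0.0059 -0.    ] -0.0056
4.0 [-0.0004 -0.0119 -0.    ] -0.0111
6.0 [-0.001  -0.0178 -0.    ] -0.0167
8.0 [-0.0017 -0.0237 -0.    ] -0.0222
10.0 [-0.0026 -0.0296 -0.    ] -0.0278
11.0 [-0.0032 -0.0325 -0.    ] -0.0306
```

```bash
python3 -m creep '[[0.05,-0.0001,-0.006,0,-0.0056],[0.05,-0.0004,-0.012,0,-0.011],[0.05,-0.001,-0.018,0,-0.0167],[0.05,-0.0017,-0.0237,0,-0.0222],[0.05,-0.0026,-0.0296,0,-0.0278],[0.05,-0.0033,-0.033,0,-0.031],[0.05,-0.0033,-0.033,0,-0.031],[0.05,-0.0033,-0.033,0,-0.031]]' 40; python3 arc.py 1
```

```text
clock: 7.8
position: [0.5101, 0.1362, 0.1185]
ee_rot: [0.002, 0.148, 0.989, 0.01]
contact_force: [6.0, 29.6, -6.3]
width: 0.0147
gripper_force: 41.0
0.08435375400965468 156.80282799249818
1.0 [ 0.0003 -0.0029 -0.0001] -0.0028
```

```bash
python3 -c "
from h import *
w=eyes.get_image('wrist');save('w','w3',w)
go((.5070,.127,.1184),163)
print(manip.get_state()['moment'])"
```

```text
at [0.5101 0.1362 0.1185] az 162.95 tilt 1.19 F [ 6.  29.2 -5.9] t 7.85 w 0.0144 g 41.0
shift [ 0.0004 -0.0195 -0.0002] spin -0.0001
[ 4.13731724 -0.76971627 -0.10178453]
```

View pics/w3.png

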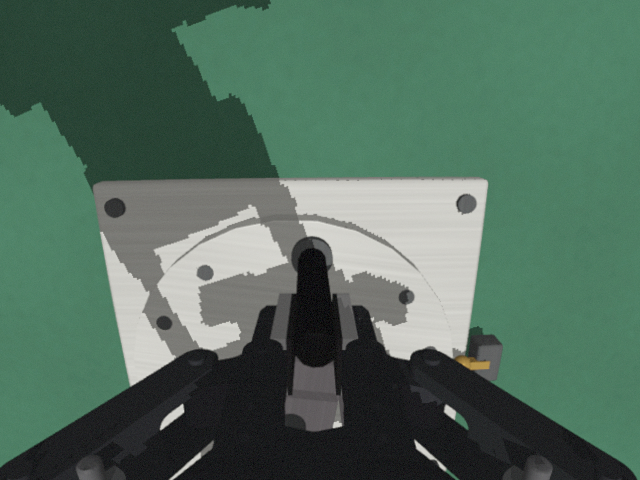

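```bash
python3 -c "
from h import *
s=eyes.get_image('scene');f=s['frame'][150:330,310:490,::-1]
t=eyes.get_image('top')['frame'][150:270,220:340,::-1]
cv2.imwrite('pics/s3.png',np.hstack([cv2.resize(f,(500,500),interpolation=2),cv2.resize(t,(300,300),interpolation=2).repeat(1,0) if 0 else cv2.copyMakeBorder(cv2.resize(t,(300,300)),0,200,0,0,0)]))
w=eyes.get_image('wrist');C=np.array([.5876,.103])
p=onz(w,(312,250),.036)[:2]-C;print(np.linalg.norm(p),np.degrees(np.arctan2(p[1],p[0])))
print(manip.get_state()['qd'].round(3),manip.get_state()['contact_force'])"
```

```text
0.08826907013163147 156.84537263287856
[ 0.001 -0.     0.002  0.003  0.    -0.001] [ 6.41884192 29.81364908 -7.08907753]
```

View pics/s3.png

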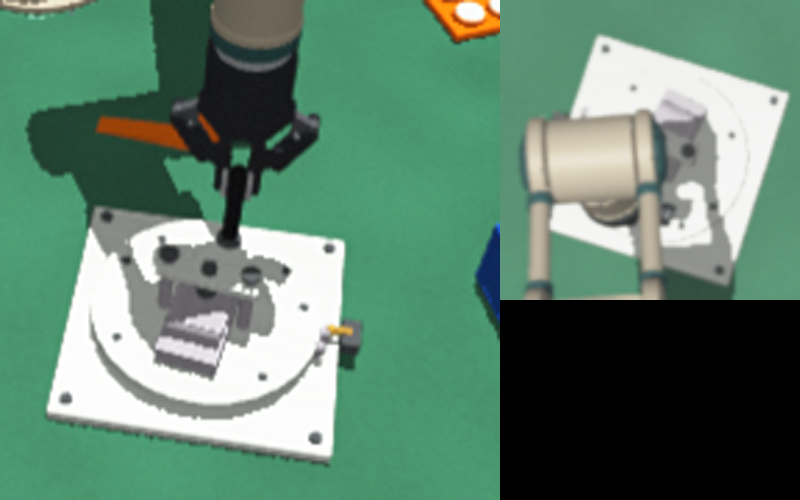

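The table is resting on the detent bump, about 0.12 rad short of zero, and nothing else is in the way. I'll push on in small steps.

```bash
python3 -m creep '[[0.05,0,-0.003,0,0],[0.05,0,-0.006,0,0],[0.05,0,-0.006,0,0]]' 40; python3 arc.py 1|head -1
```

```text
clock: 8.3
position: [0.51, 0.136, 0.1185]
ee_rot: [0.003, 0.149, 0.989, 0.013]
contact_force: [7.2, 38.1, -8.1]
width: 0.0145
gripper_force: 42.5
0.08432550194619867 156.99794209115464
```

```bash
python3 -m creep '[[0.05,0,0.01,0,0.006],[0.05,0,0.02,0,0.012],[0.05,0,0.025,0,0.018],[0.05,0,0.025,0,0.018]]' 40; python3 arc.py 1|head -1;  python3 -m creep '[[0.05,0,0.01,0,0.006],[0.05,0,0.01,0,0.006]]' 40; python3 arc.py 1 2 3 4 5 6 7
```

```text
clock: 8.7
position: [0.5104, 0.138, 0.1184]
ee_rot: [0.001, 0.201, 0.98, 0.002]
contact_force: [0.9, 7.9, -0.1]
width: 0.0149
gripper_force: 39.9
0.08480067599410551 155.58673075775178
clock: 8.9
position: [0.5124, 0.1418, 0.1184]
ee_rot: [0.001, 0.219, 0.976, 0.002]
contact_force: [0.5, 5.7, 1.3]
width: 0.0147
gripper_force: 39.9
0.08465793729321638 152.70046513598635
1.0 [ 0.0001 -0.003  -0.    ] -0.0028
2.0 [ 0.0001 -0.0059 -0.    ] -0.0056
3.0 [ 0.0001 -0.0089 -0.    ] -0.0083
4.0 [-0.     -0.0118 -0.    ] -0.0111
5.0 [-0.0001 -0.0148 -0.    ] -0.0139
6.0 [-0.0003 -0.0177 -0.0001] -0.0167
7.0 [-0.0006 -0.0207 -0.0001] -0.0194
```

```bash
python3 -m creep '[[0.3,0,0,0,0],[0.3,0,0,0,0],[0.3,0,0,0,0]]' 40; python3 -m creep '[[0.3,0,-0.01,0,0],[0.3,0,-0.02,0,0],[0.3,0,-0.025,0,0],[0.3,0,-0.03,0,0],[0.3,0,-0.03,0,0]]' 40; python3 arc.py 1|head -1;python3 -c "
from h import *
w=eyes.get_image('wrist');save('w','w4',w)"
```

```text
clock: 9.2
position: [0.5113, 0.1396, 0.118]
ee_rot: [-0.0, 0.219, 0.976, -0.0]
contact_force: [0.0, 0.3, 0.3]
width: 0.0256
gripper_force: 0.0
clock: 9.7
position: [0.5075, 0.1322, 0.1181]
ee_rot: [0.001, 0.222, 0.975, 0.007]
contact_force: [5.7, 19.2, -8.2]
width: 0.0257
gripper_force: 10.2
0.08523823231371284 159.9477303527887
```

View pics/w4.png

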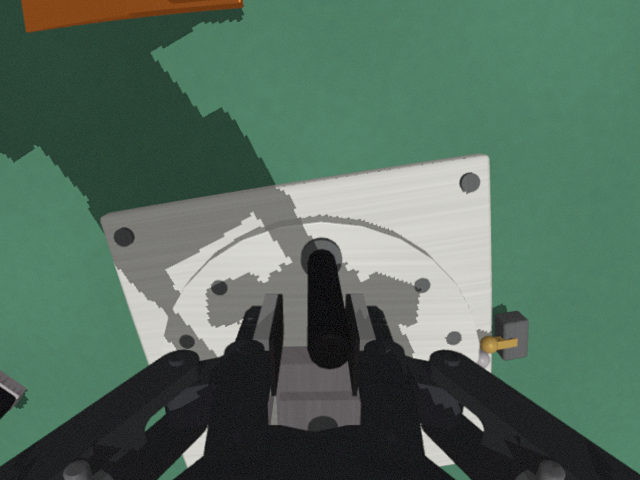

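The dial stops at the same angle when pushed by a single finger, so the roller bump is what's stiff. I'll push gradually harder within the wrist limit and read the force as I go.

```bash
python3 -m creep '[[0.3,0,-0.006,0,0],[0.3,0,-0.012,0,0],[0.3,0,-0.012,0,0]]' 60; python3 arc.py 1|head -1; python3 -c "
from h import *
s=manip.get_state();print(s['effort'].round(2),s['moment'].round(2))
w=eyes.get_image('wrist');f=w['frame'][270:400,420:560,::-1];cv2.imwrite('pics/w5.png',cv2.resize(f,(700,650)) [:600])"
```

```text
clock: 10.05
position: [0.507, 0.1313, 0.1181]
ee_rot: [0.003, 0.223, 0.975, 0.012]
contact_force: [8.9, 33.2, -14.0]
width: 0.0257
gripper_force: 17.2
0.08537896723873084 160.65841235370038
[-1.601e+01 -4.582e+01 -1.648e+01 -9.120e+00  4.310e+00  4.000e-02] [ 4.88 -1.41  0.12]
```

View pics/w5.png

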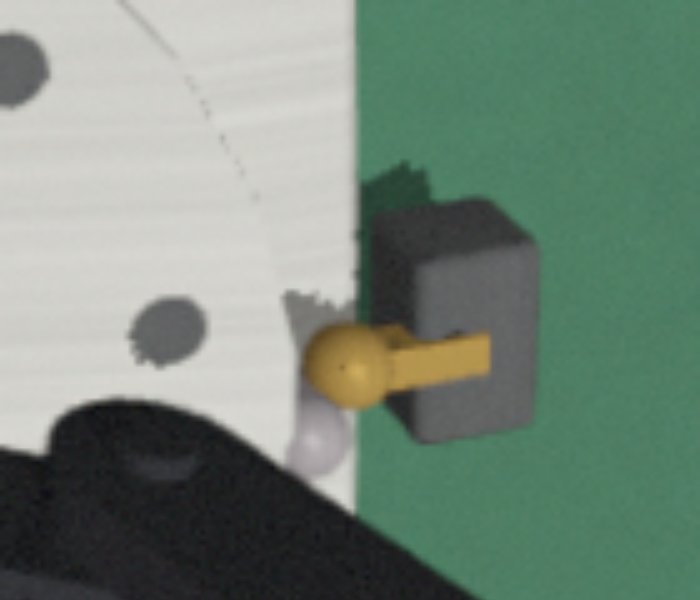

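The gold roller at (350,365) is pressed against a rim bump at (325,435), apparently jammed. I'll back off, regrip and pass the bump at higher speed with a similar end target.

```bash
python3 -m creep '[[0.3,0,0.015,0,0],[0.3,0,0.03,0,0],[0.1,0,0.03,0,0],[0.05,0,0.03,0,0],[0.05,0,0.03,0,0],[0.05,0,0.03,0,0]]' 40; python3 -c "
from h import *
go((.5061,.1269,.118),160)"; python3 arc.py -6 7 10
```

```text
clock: 10.7
position: [0.5101, 0.1368, 0.1184]
ee_rot: [0.001, 0.22, 0.975, 0.003]
contact_force: [3.6, 10.0, -2.7]
width: 0.0149
gripper_force: 39.0
at [0.5101 0.1368 0.1184] az 154.53 tilt 0.34 F [ 3.6 10.  -2.7] t 10.7 w 0.0149 g 39.0
shift [-0.0013 -0.0213  0.0007] spin -0.0152
0.08454165275764813 156.45845887964154
-6.0 [-0.0003  0.0177  0.0001] 0.0167
7.0 [-0.002  -0.0206 -0.0001] -0.0194
10.0 [-0.0036 -0.0293 -0.0002] -0.0278
```

```bash
python3 -m creep '[[0.05,0,0.015,0,0.01],[0.05,0,0.035,0,0.02],[0.05,0,0.035,0,0.02],[0.05,-0.001,-0.018,0,-0.004],[0.05,-0.001,-0.018,0,-0.012],[0.05,-0.001,-0.018,0,-0.015],[0.05,-0.001,-0.018,0,-0.015]]' 40; python3 arc.py 1|head -1
```

```text
clock: 11.4
position: [0.5051, 0.1252, 0.1183]
ee_rot: [-0.0, 0.173, 0.985, -0.001]
contact_force: [-0.7, -3.2, 2.6]
width: 0.0143
gripper_force: 42.4
0.08541521483859574 164.96411898956006
```

It's through the bump. I'll release, rise and verify.

```bash
python3 -m creep '[[0.3,0,0,0,0],[0.6,0,0,0,0],[1,0,0,0,0],[1,0,0,0,0],[1,0,0,-0.06,0],[1,0,0,-0.15,0],[1,0,0,-0.24,0],[1,0,0,-0.3,0],[1,0,0,-0.3,0],[1,0,0,-0.3,0]]' 40; python3 - <<'E'
from h import *
w=eyes.get_image('wrist');C=np.array([.5876,.103])
for l,z in (('post_top',.134),('gap_mouth',.056),('indexer',0)):
  for d in eyes.place_of('wrist',l)[:2]:
    p=onz(w,d['centre'],z);q=p[:2]-C;print(l,np.round(d['centre'],1),round(d['confidence'],2),p.round(4),np.linalg.norm(q).round(4),np.degrees(np.arctan2(q[1],q[0])).round(1))
save('w','w6',w);go((.44,-.18,.27),199)
E
```

```text
clock: 12.4
position: [0.5056, 0.1264, 0.2686]
ee_rot: [0.001, 0.173, 0.985, 0.0]
contact_force: [-1.2, 0.5, -0.2]
width: 0.0854
gripper_force: 0.0
post_top [308.4 231. ] 0.72 [0.5039 0.1227 0.134 ] 0.086 166.8
gap_mouth [317.2 337.7] 0.77 [0.6343 0.0832 0.056 ] 0.0507 -23.0
indexer [317.2 272.2] 0.65 [0.588  0.1004 0.    ] 0.0027 -80.9
at [0.5047 0.1262 0.2665] az 160.05 tilt 0.2 F [-1.  -0.3 -0.1] t 12.6 w 0.0853 g 0.0
shift [-0.0874 -0.6198 -0.0063] spin -0.1082
```

View pics/w6.png

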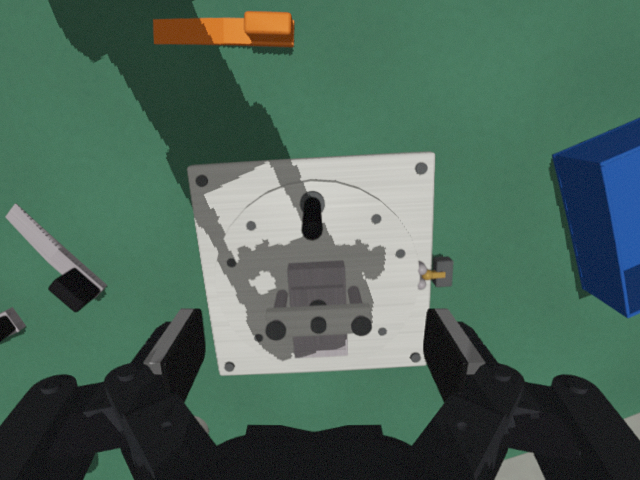

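The roller at (432,274) now sits between its two bumps, so the table is in the detent. The gauge is at lower left, handle (77,288) and tip (12,212). Next I'll hover over the gauge.

```bash
python3 - <<'E'
from h import *
w=eyes.get_image('wrist')
C=np.array([onz(w,u,.014)[:2] for u in ((189,167),(434,153),(432,366),(221,375))])
c=C.mean(0);print('centre',c,[round(float(np.linalg.norm(C[i]-C[i-1])),4) for i in range(4)],[np.degrees(np.arctan2(*(C[i]-C[i-1])[::-1]))%90 for i in range(4)])
a,b=[onz(w,u,.109)[:2] for u in ((276,330),(361,325))];print('guides',a,b,np.linalg.norm(a-b),(a+b)/2,np.degrees(np.arctan2(*(b-a)[::-1])))
p=onz(w,(311,232),.134)[:2];print('post',p)
print('tip',onz(w,(13,211),.001),'handle',onz(w,(71,291),.047))
go((.49,-.166,.27),199)
E
```

```text
centre [0.58363549 0.10296644] [0.2454, 0.2434, 0.2471, 0.2512] [np.float64(73.24247122968194), np.float64(73.28500670366948), np.float64(75.05367600187604), np.float64(72.92341076785515)]
guides [0.58102729 0.06369879] [0.60105443 0.1331486 ] 0.07227975147373682 [0.59104086 0.09842369] 73.91410292495871
post [0.50307116 0.12414113]
tip [ 0.40138502 -0.19535653  0.001     ] handle [ 0.50096796 -0.14087326  0.047     ]
at [0.5048 0.1263 0.2666] az 160.05 tilt 0.18 F [-0.2  0.5 -0.8] t 12.65 w 0.0851 g 0.0
shift [-0.1716 -0.5595 -0.0064] spin -0.1082
```

```bash
python3 -m creep '[[1,-0.17,-0.56,-0.006,-0.108],[1,-0.17,-0.56,-0.006,-0.108],[1,-0.17,-0.56,-0.006,-0.108],[1,-0.17,-0.56,-0.006,-0.108],[1,-0.17,-0.56,-0.006,-0.108],[1,-0.17,-0.56,-0.006,-0.108],[1,-0.17,-0.56,-0.006,-0.108],[1,-0.17,-0.56,-0.006,-0.108],[1,-0.17,-0.56,-0.006,-0.108],[1,-0.17,-0.56,-0.006,-0.108]]' 40; python3 - <<'E'
from h import *
w=eyes.get_image('wrist');s=eyes.get_image('scene')
for c,im in (('wrist',w),('scene',s)):
  for l,z in (('gauge',0),('gauge_tip',0)):
    for d in eyes.place_of(c,l)[:5]:
      print(c,l,np.round(d['centre'],1),round(d['confidence'],2),onz(im,d['centre'],z).round(4))
for d in eyes.regions_of('wrist','gauge')[:4]:
    m=d['mask'].astype(np.uint8);print(d['bbox'],m.sum(),np.round(cv2.minAreaRect(cv2.findNonZero(m))[0:3][0]),round(d['confidence'],2))
save('w','w7',w);np.save('w7.npy',[0]);go((.5,-.16,.27),199)
E
```

```text
clock: 13.65
position: [0.4897, -0.1647, 0.2707]
ee_rot: [-0.0, -0.165, 0.986, 0.001]
contact_force: [-0.0, -0.3, -0.3]
width: 0.0853
gripper_force: 0.0
wrist gauge [320.5 217.5] 0.8 [ 0.5093 -0.1504  0.    ]
wrist gauge [622.7 166.4] 0.77 [0.345  0.1448 0.    ]
wrist gauge [268.6  10.3] 0.76 [ 0.334  -0.2636  0.    ]
wrist gauge [189.2 188.1] 0.6 [ 0.524  -0.2926  0.    ]
wrist gauge_tip [306.3 100.9] 0.89 [ 0.4013 -0.203   0.    ]
wrist gauge_tip [ 54.5 151.7] 0.79 [ 0.5321 -0.4423  0.    ]
wrist gauge_tip [561.4  91. ] 0.62 [0.3022 0.0387 0.    ]
scene gauge [245.4 211.3] 0.96 [ 0.3441 -0.263   0.    ]
scene gauge [235.7 258.6] 0.87 [ 0.5172 -0.2848  0.    ]
scene gauge [284.3 250.8] 0.68 [ 0.5034 -0.155   0.    ]
scene gauge [156.2 227.9] 0.68 [ 0.3836 -0.5149  0.    ]
scene gauge [382.8 199.9] 0.6 [0.3382 0.1423 0.    ]
scene gauge_tip [266.3 226.1] 0.88 [ 0.4086 -0.2027  0.    ]
scene gauge_tip [173.7 267. ] 0.72 [ 0.5293 -0.4474  0.    ]
scene gauge_tip [207.9 219.9] 0.61 [ 0.3675 -0.3697  0.    ]
scene gauge_tip [145.8 190.1] 0.6 [ 0.2214 -0.5711  0.    ]
scene gauge_tip [345.6 194.7] 0.56 [ 0.3052  0.0351 -0.    ]
[54.5, 143.7, 213.7, 212.5] 5170 [130. 179.] 0.97
[298.6, 101.9, 333.3, 243.7] 3192 [316. 174.] 0.87
[553.4, 80.9, 640.0, 184.4] 3005 [603. 134.] 0.71
[151.0, 2.2, 296.1, 23.8] 2449 [222.  12.] 0.57
at [ 0.49   -0.1653  0.2713] az -161.01 tilt 0.01 F [0.3 0.  0.1] t 14.0 w 0.0859 g 0.0
shift [-0.0224  0.0034  0.0026] spin -0.0
```

View pics/w7.png

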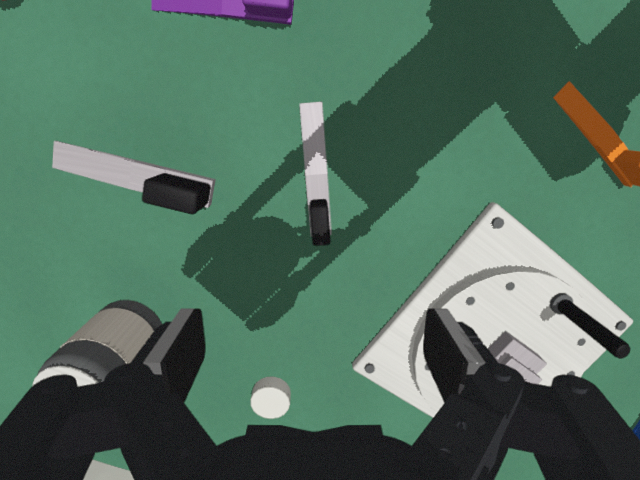

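The small gauge shows its tip edge at (300–322,103) and its black handle at about (309–330,201–244). The cap at (270,397) and tin at (110,350) are clear of it. That's my last viewable picture, so from here I'll measure with code. Next is a second wrist position for height.

```bash
cat > gm.py <<'E'
from h import *
def meas(uvh):
    """dark handle blob near uvh and blade tip; returns image, rear-edge mid, blob centroid, tip mid"""
    w=eyes.get_image('wrist');f=w['frame']
    m=(f.max(2)<50).astype(np.uint8); n,lab,st,ce=cv2.connectedComponentsWithStats(m)
    k=min((i for i in range(1,n) if st[i,4]>200),key=lambda i:np.hypot(*(ce[i]-uvh)))
    ys,xs=np.nonzero(lab==k); 
    q=lambda r0,r1:(float(xs[(ys>=r0)&(ys<=r1)].min()+xs[(ys>=r0)&(ys<=r1)].max())/2)
    rear=(q(ys.max()-5,ys.max()-2),float(ys.max()+.5))
    t=[d for d in eyes.regions_of('wrist','gauge') if d['mask'][int(ce[k][1]),int(ce[k][0])]]
    tip=None
    if t:
        M=t[0]['mask'];r=np.nonzero(M.any(1))[0].min();c=np.nonzero(M[r+4])[0];tip=((c.min()+c.max())/2,float(r))
    print('blob',st[k],'rear',rear,'tip',tip)
    return w,rear,tip
E
python3 - <<'E'
from gm import *
import pickle
w,r,t=meas((319,222));R=onz(w,r,.047);T=onz(w,t,.001);d=T-R
print(R,T,np.linalg.norm(d[:2]),np.degrees(np.arctan2(d[1],d[0]))%360)
pickle.dump((w,r,t),open('m1.pkl','wb'))
go((.5,-.16,.19),199)
E
python3 -m creep '[[1,-0.01,0.0,0.1,0],[1,-0.02,0.0,0.16,0],[1,-0.02,0.0,0.16,0],[1,-0.02,0.0,0.16,0],[1,-0.02,0.0,0.16,0]]' 
python3 - <<'E'
from gm import *
import pickle
w1,r1,t1=pickle.load(open('m1.pkl','rb'))
c=onz(w1,(319,222),.03);R=np.array(w1['R'])
w,r,t=meas((315,235));
print('rear3d',tri((w1,r1),(w,r)),onz(w,r,.047));
if t:
  print('tip3d',tri((w1,t1),(w,t)),onz(w,t,.001)); d=onz(w,t,.001)-onz(w,r,.047);print(np.linalg.norm(d[:2]),np.degrees(np.arctan2(d[1],d[0]))%360)
go((.5,-.16,.19),199)
E
```

```text
blob [311 199  21  47 602] rear (322.0, 245.5) tip (np.float64(311.5), 102.0)
[ 0.52512149 -0.14529964  0.047     ] [ 0.40122615 -0.19878882  0.001     ] 0.13494867681811626 203.35124568105434
at [ 0.4899 -0.1656  0.2713] az -161.04 tilt 0.01 F [0.  0.2 0.1] t 14.1 w 0.0854 g 0.0
shift [-0.0226  0.004   0.1626] spin -0.0001
clock: 14.6
position: [0.5005, -0.1633, 0.1931]
ee_rot: [0.001, -0.164, 0.986, -0.001]
contact_force: [-0.7, -0.4, -0.7]
width: 0.0856
gripper_force: 0.0
blob [ 313  205   26   59 1088] rear (327.0, 263.5) tip (np.float64(313.0), 82.0)
rear3d (array([ 0.52625305, -0.14467726,  0.04304914]), [0.00013588210139991766, 0.00013588210139980214]) [ 0.52478618 -0.14518208  0.047     ]
tip3d (array([ 0.40178271, -0.19866758,  0.01346089]), [0.0001429555346533619, 0.00014295553465327687]) [ 0.40077465 -0.19922823  0.001     ]
0.13527692481636602 203.5483219714365
at [ 0.5004 -0.1633  0.1932] az -161.08 tilt 0.22 F [-0.1 -0.6 -0.2] t 14.7 w 0.0857 g 0.0
shift [-0.0014  0.0065  0.0064] spin -0.0002
```

```bash
python3 -c "
from h import *
go((.5066,-.1532,.030),203.45)"
```

```text
at [ 0.5004 -0.1633  0.1932] az -161.08 tilt 0.22 F [-0.1 -0.6 -0.2] t 14.7 w 0.0857 g 0.0
shift [-0.0175  0.016   0.3264] spin -0.0126
```

```bash
python3 -m creep '[[1,-0.0175,0.016,0.06,-0.0126],[1,-0.0175,0.016,0.13,-0.0126],[1,-0.0175,0.016,0.2,-0.0126],[1,-0.0175,0.016,0.26,-0.0126],[1,-0.0175,0.016,0.3,-0.0126],[1,-0.0175,0.016,0.3264,-0.0126],[1,-0.0175,0.016,0.3264,-0.0126],[1,-0.0175,0.016,0.3264,-0.0126]]' 80; python3 -c "
from h import *
go((.5066,-.1532,.030),203.45)"
```

```text
clock: 15.5
position: [0.5059, -0.1527, 0.029]
ee_rot: [0.001, -0.203, 0.979, -0.001]
contact_force: [0.1, -0.6, 0.4]
width: 0.0856
gripper_force: 0.0
at [ 0.5059 -0.1527  0.029 ] az -156.55 tilt 0.11 F [ 0.1 -0.6  0.4] t 15.5 w 0.0856 g 0.0
shift [-0.0008 -0.0014 -0.002 ] spin 0.0
```

Close, then lift.

```bash
python3 -m creep '[[0.4,0,0,0,0],[0.2,0,0,0,0],[0.1,0,0,0,0],[0.1,0,0,0,0],[0.1,0,0,0,0],[0.1,0,0,0,0],[0.1,0,0,0,0]]' 80; python3 -c "
from h import *
go((.5066,-.1532,.030),203.45)";  python3 -m creep '[[0.1,0,0,-0.04,0],[0.1,0,0,-0.1,0],[0.1,0,0,-0.16,0],[0.1,0,0,-0.22,0],[0.1,0,0,-0.25,0],[0.1,0,0,-0.25,0],[0.1,0,0,-0.25,0]]' 80; python3 - <<'E'
from gm import *
go((.74,.06,.16),163.6)
w=eyes.get_image('wrist')
s=manip.get_state();
for d in eyes.place_of('wrist','gauge_tip')[:3]: print(np.round(d['centre'],1),round(d['confidence'],2),onz(w,d['centre'],s['position'][2]-.029))
E
```

```text
clock: 16.2
position: [0.5054, -0.1524, 0.0285]
ee_rot: [0.0, -0.203, 0.979, -0.0]
contact_force: [-0.1, 0.4, 5.5]
width: 0.017
gripper_force: 78.7
at [ 0.5054 -0.1524  0.0285] az -156.54 tilt 0.06 F [-0.1  0.4  5.5] t 16.2 w 0.017 g 78.7
shift [-0.0016 -0.0023 -0.003 ] spin 0.0
clock: 16.9
position: [0.5044, -0.1519, 0.1521]
ee_rot: [-0.001, -0.203, 0.979, 0.0]
contact_force: [-0.4, -0.3, -1.9]
width: 0.0167
gripper_force: 78.3
at [ 0.5044 -0.1519  0.1521] az -156.54 tilt 0.09 F [-0.4 -0.3 -1.9] t 16.9 w 0.0167 g 78.3
shift [-0.601   0.2012 -0.0162] spin 0.1107
[311.5  16.3] 0.81 [ 0.39924748 -0.1989259   0.12251295]
```

```bash
python3 -c "
from h import *
go((.7816,.044,.16),163.6)"
```

```text
at [ 0.5039 -0.1517  0.1513] az -156.54 tilt 0.2 F [-0.4  1.  -2. ] t 17.0 w 0.0171 g 78.3
shift [-0.6653  0.1381 -0.0186] spin 0.1107
```

```bash
python3 -m creep '[[0.1,-0.06,0.012,-0.018,0.01],[0.1,-0.14,0.029,-0.018,0.03],[0.1,-0.22,0.046,-0.018,0.05],[0.1,-0.3,0.062,-0.018,0.07],[0.1,-0.38,0.079,-0.018,0.09],[0.1,-0.46,0.095,-0.018,0.1107],[0.1,-0.54,0.112,-0.018,0.1107],[0.1,-0.62,0.129,-0.018,0.1107],[0.1,-0.665,0.138,-0.018,0.1107],[0.1,-0.665,0.138,-0.018,0.1107]]' 80; python3 - <<'E'
from h import *
w=eyes.get_image('wrist');s=eyes.get_image('scene');t=eyes.get_image('top')
zz=manip.get_state()['position'][2]-.0285
for c,im in (('wrist',w),('scene',s),('top',t)):
  for l,z in (('gauge_tip',zz),('gap_mouth',.056),('post_top',.134),('indexer',0),('bridge',0)):
    for d in eyes.place_of(c,l)[:1 if l!='gauge_tip' else 5]:
      print(c,l,np.round(d['centre'],1),round(d['confidence'],2),onz(im,d['centre'],z).round(4))
save(0,'w8',w);save(0,'s8',s)
go((.7816,.044,.16),163.6)
E
```

```text
clock: 18.0
position: [0.7842, 0.0461, 0.1582]
ee_rot: [-0.001, 0.141, 0.99, 0.0]
contact_force: [-0.8, -1.3, -1.1]
width: 0.0169
gripper_force: 78.5
wrist gauge_tip [310.6  21.5] 0.93 [0.6759 0.0762 0.1313]
scene gauge_tip [172.9 267.8] 0.82 [ 0.6355 -0.4021  0.1313]
scene gauge_tip [207.2 219.1] 0.8 [ 0.4907 -0.3355  0.1313]
scene gauge_tip [344.9 189.7] 0.62 [0.4211 0.0162 0.1313]
scene gauge_tip [145.9 189.2] 0.55 [ 0.3641 -0.5077  0.1313]
scene gauge_tip [374.2 306. ] 0.21 [0.78   0.0354 0.1313]
top gauge_tip [436.7 290.7] 0.84 [ 0.3501 -0.3447  0.1313]
top gauge_tip [459.8 234.4] 0.79 [ 0.512  -0.4131  0.1313]
top gauge_tip [302.8 308.3] 0.72 [0.2952 0.0329 0.1313]
top gauge_tip [506.2 338.9] 0.56 [ 0.2147 -0.5456  0.1313]
top post_top [271.3 235.4] 0.92 [0.4995 0.1271 0.134 ]
top indexer [361.2 164.1] 0.59 [ 0.7473 -0.1356  0.    ]
top bridge [172.7 200.6] 0.21 [0.6213 0.4549 0.    ]
at [0.7826 0.0435 0.162 ] az 163.61 tilt 0.0 F [-1.  -0.8 -2.6] t 18.9 w 0.0172 g 78.5
shift [0.0022 0.0005 0.0041] spin 0.0
```

```bash
python3 -m creep '[[0.1,0,0,0.04,0],[0.1,0,0,0.08,0],[0.1,0,0,0.11,0],[0.1,0,0,0.13,0],[0.1,0,0,0.145,0],[0.1,0,0,0.149,0],[0.1,0,0,0.149,0]]' 80; python3 - <<'E'
from h import *
s=eyes.get_image('scene');w=eyes.get_image('wrist')
for c,im in (('wrist',w),('scene',s)):
  for l,z in (('gauge_tip',.059),('gap_mouth',.056),('gauge',.059)):
    for d in eyes.place_of(c,l)[:6]:
      p=onz(im,d['centre'],z)
      if abs(p[1]-.06)<.08: print(c,l,np.round(d['centre'],1),round(d['confidence'],2),p.round(4))
go((.7826,.0432,.0875),163.6)
E
```

```text
clock: 19.6
position: [0.7828, 0.0434, 0.0876]
ee_rot: [0.0, 0.143, 0.99, -0.0]
contact_force: [0.8, -0.0, -0.6]
width: 0.017
gripper_force: 78.5
wrist gauge_tip [311.1  19.9] 0.73 [0.6739 0.0741 0.059 ]
wrist gauge [311.8 302.2] 0.68 [0.7855 0.0414 0.059 ]
scene gauge_tip [343.6 191.8] 0.53 [0.3534 0.0222 0.059 ]
scene gauge [373.5 323.1] 0.52 [0.7796 0.0391 0.059 ]
at [0.7827 0.0434 0.088 ] az 163.61 tilt 0.04 F [ 0.8  0.4 -0.7] t 20.0 w 0.0173 g 78.5
shift [ 0.0001 -0.0005  0.0009] spin 0.0
```

```bash
python3 -m creep '[[0.1,0.02,0,0,0],[0.1,0.04,0,0,0],[0.1,0.06,0,0,0],[0.1,0.06,0,0,0]]' 80; python3 -m creep '[[0.1,0.02,0,0,0],[0.1,0.04,0,0,0],[0.1,0.05,0,0,0],[0.1,0.05,0,0,0]]' 80;  python3 -m creep '[[0.1,0,0,0.002,0],[0.1,0,0,0.003,0],[0.1,0,0,0.004,0],[0.1,0,0,0.004,0]]' 80; python3 - <<'E'
from h import *
s=eyes.get_image('scene')
for l,z in (('gauge_tip',.057),('gap_mouth',.056),('gauge',.058),('post_top',.134)):
    for d in eyes.place_of('scene',l)[:6]:
      p=onz(s,d['centre'],z)
      if abs(p[1]-.06)<.09: print(l,np.round(d['centre'],1),round(d['confidence'],2),p.round(4))
go((.7298,.0587,.0845),163.6)
E
```

```text
clock: 20.4
position: [0.7516, 0.0527, 0.0877]
ee_rot: [-0.001, 0.142, 0.99, -0.0]
contact_force: [0.6, -0.7, -0.9]
width: 0.0168
gripper_force: 78.5
clock: 20.8
position: [0.7292, 0.0591, 0.0872]
ee_rot: [-0.0, 0.142, 0.99, -0.0]
contact_force: [0.2, 0.1, -6.0]
width: 0.0168
gripper_force: 78.0
clock: 21.2
position: [0.7299, 0.0589, 0.0856]
ee_rot: [-0.0, 0.143, 0.99, -0.0]
contact_force: [-0.0, -0.2, -2.8]
width: 0.0168
gripper_force: 78.5
gauge_tip [345.9 192.8] 0.48 [0.3561 0.0285 0.057 ]
gauge [376.1 303.6] 0.79 [0.729  0.0533 0.058 ]
at [0.7299 0.0589 0.0856] az 163.61 tilt 0.01 F [ 0.1 -0.2 -2. ] t 21.45 w 0.0172 g 78.5
shift [-0.     -0.0005  0.0022] spin 0.0
```

```bash
for i in 1 2; do python3 -m creep '[[0.1,0,0,0.001,0],[0.1,0,0,0.0015,0],[0.1,0,0,0.0015,0]]' 80 | egrep 'pos|contact'; done
```

```text
position: [0.7297, 0.0589, 0.0847]
contact_force: [0.1, 0.5, -2.5]
position: [0.7299, 0.0589, 0.0844]
contact_force: [0.2, 0.1, 0.3]
```

```bash
for i in 1 ; do python3 -m creep '[[0.1,0,0,0.001,0],[0.1,0,0,0.001,0],[0.1,0,0,0.001,0]]' 80 | egrep 'pos|contact'; done;  python3 -m creep '[[0.1,0.01,0,0,0],[0.1,0.02,0,0,0],[0.1,0.02,0,0,0]]' 80 | egrep 'pos|contact|rot'
```

```text
position: [0.73, 0.0589, 0.0841]
contact_force: [-0.2, 0.2, 3.7]
position: [0.7206, 0.0619, 0.0843]
ee_rot: [0.001, 0.143, 0.99, 0.0]
contact_force: [2.1, -0.7, 4.1]
```

```bash
for i in 1 2 3; do python3 -m creep '[[0.1,0.004,0,0,0],[0.1,0.008,0,0,0],[0.1,0.008,0,0,0]]' 80 | egrep 'pos|contact|clock'; done
```

```text
clock: 22.95
position: [0.7175, 0.0628, 0.0844]
contact_force: [3.3, -0.7, 5.2]
clock: 23.25
position: [0.7141, 0.0638, 0.0845]
contact_force: [4.2, -1.3, 5.9]
clock: 23.55
position: [0.7133, 0.0641, 0.0852]
contact_force: [10.3, -3.1, 3.7]
```

```bash
for i in 1 2; do python3 -m creep '[[0.1,0.003,0,0,0],[0.1,0.006,0,0,0],[0.1,0.006,0,0,0]]' 80 | egrep 'pos|contact|rot'; done
```

```text
position: [0.7116, 0.0646, 0.0855]
ee_rot: [0.007, 0.143, 0.99, -0.0]
contact_force: [11.8, -3.3, 3.8]
position: [0.7094, 0.0653, 0.0856]
ee_rot: [0.007, 0.143, 0.99, -0.0]
contact_force: [11.9, -3.6, 2.8]
```

```bash
for i in 1 2; do python3 -m creep '[[0.1,0.004,0,0.001,0],[0.1,0.008,0,0.001,0],[0.1,0.008,0,0.001,0]]' 80 | egrep 'pos|contact|rot'; done; python3 - <<'E'
from h import *
s=eyes.get_image('scene')
for l,z in (('gauge_tip',.057),('gap_mouth',.056),('gauge',.056),('post_top',.134)):
    for d in eyes.place_of('scene',l)[:6]:
      p=onz(s,d['centre'],z)
      if p[0]>.48 and abs(p[1]-.08)<.09: print(l,np.round(d['centre'],1),round(d['confidence'],2),p.round(4))
go((.7298,.0587,.0845),163.6)
E
```

```text
position: [0.7068, 0.0662, 0.0859]
ee_rot: [0.009, 0.143, 0.99, -0.0]
contact_force: [14.0, -3.5, 4.6]
position: [0.7043, 0.0671, 0.086]
ee_rot: [0.011, 0.143, 0.99, -0.0]
contact_force: [15.2, -5.1, 5.8]
gap_mouth [382.  273.9] 0.58 [0.6455 0.0817 0.056 ]
gauge [379.4 296. ] 0.45 [0.7079 0.0647 0.056 ]
at [0.7043 0.0671 0.086 ] az 163.6 tilt 1.19 F [15.9 -5.4  5.4] t 25.0 w 0.017 g 79.6
shift [-0.0536 -0.0016  0.0041] spin 0.0
```

Three estimates agree that the pad is lifted about 2 mm: drag force, depth past first contact, and heel rise. I'll hold, check that it's steady and that the dial hasn't moved, then hand in.

```bash
python3 -m creep '[[0.1,0,0,0,0],[0.1,0,0,0,0],[0.1,0,0,0,0],[0.1,0,0,0,0],[0.1,0,0,0,0]]' 80; python3 - <<'E'
from h import *
w=eyes.get_image('wrist');t=eyes.get_image('top');s=eyes.get_image('scene');C=np.array([.586,.1015])
for c,im in (('wrist',w),('top',t),('scene',s)):
  for d in eyes.place_of(c,'post_top')[:1]:
    p=onz(im,d['centre'],.134);q=p[:2]-C;print(c,round(d['confidence'],2),p.round(4),np.linalg.norm(q).round(4),np.degrees(np.arctan2(q[1],q[0])).round(1))
  for l,z in (('tin',0),('cap',0),('bin',0)):
    for d in eyes.place_of(c,l)[:1]: print(c,l,onz(im,d['centre'],z).round(3))
go((.7298,.0587,.0845),163.6)
E
```

```text
clock: 25.5
position: [0.7043, 0.0671, 0.0859]
ee_rot: [0.01, 0.143, 0.99, 0.0]
contact_force: [15.6, -5.4, 5.7]
width: 0.017
gripper_force: 79.6
wrist cap [ 0.743 -0.137  0.   ]
top tin [ 0.705 -0.322  0.   ]
top cap [ 0.753 -0.135  0.   ]
top bin [0.629 0.452 0.   ]
scene tin [ 0.716 -0.325  0.   ]
scene cap [ 0.737 -0.133  0.   ]
scene bin [0.628 0.439 0.   ]
at [0.7043 0.0671 0.086 ] az 163.6 tilt 1.19 F [15.1 -5.4  5.7] t 26.25 w 0.0169 g 79.6
shift [-0.0535 -0.0017  0.004 ] spin 0.0
```

```bash
python3 -c "
from h import *
print(manip.sign_off())"
```

```text
the job is handed in; nothing more can be done
None
```

The job is handed in: the table was seen in its detent, and the gauge is still gripped, with the blade in the gap and the pad lifted about 2 mm. That lift is estimated from drag force and depth. I could not see the post to re-check the detent after inserting the blade. The tin, bin and cap had not moved by more than measurement error, and the judge's result was not shown.

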